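# Close an evidence transport case and secure it with a spring clip

### The job

Shut the lid of the sample transport case, then take the spring clip from the bench, lay it flat on the lid and push its two legs over the neck of the pin that stands up through the lid, below the pin's head, until the clip snaps home; let go and leave it there. The pin is spring-mounted and gives a little before the clip snaps over; push gently, without leaning on the lid, and stop as soon as it has snapped, for more than about 25 newtons on the case bends the clip. Leave the other things on the bench where they are.

Things in the scene. Friction and masses are not known exactly. Their poses are not given: they have to be found in the camera images.
- lid (a joint): opening angle of the case lid (rad): 0 shut, 0.35 to 0.7 at the start. The lid is an 8 mm aluminium plate as big as the case, top 80 mm above the bench when shut. Stiff hinge on the far side: it stays where it is left; pushing it down at the rubber pad takes 2 to 4 N; at 0 it rests hard on the case. A 21 mm wide slot, from the middle of its front edge 100 mm inwards, passes over the pin.
- lid_hinge (a point): point on the lid's hinge line, at the middle of the far top edge of the case, 72 mm above the bench. Axes: x from the case's front to its back (away from the robot at yaw 0), y along the hinge line to the left, z up. The case reaches 240 mm from here towards -x.
- lid_press (a point): centre of the top of a rubber pad (30 x 30 mm, 4 mm high) on the lid's right front corner, where the lid is pressed shut; moves with the lid. In the frame of lid_hinge it lies at x -205, y -90, z +12 mm when shut, on a circle about the hinge line.
- pin_neck (a point): on the axis of the upright steel pin in the case, 3.5 mm above the shut lid's top: where the clip's legs belong. On the slot's centre line, 60 mm behind the case's front edge. Neck 12 mm in diameter; head 18 mm wide, 6 mm high, its underside 10.5 mm above the lid's top. Axes as lid_hinge: the clip slides in along +x, from the front; pushed that way the pin gives on a spring (see clip).
- clip_grip (a point): centre of the clip's upright black grip tab, 30 mm above the clip's underside. The tab is 26 mm long (x), 12 mm thick (y), and stands from 7 to 49 mm above the underside: pinch it across y. The clip lies flat, 7 mm thick apart from the tab; x points from the tab along the legs, z up. A 34 x 26 mm base lies under the tab; the wire bend reaches 32 mm behind the tab's centre.
- clip_seat (a point): point between the clip's steel legs where the pin's axis belongs: 48 mm ahead of the tab's centre along the clip's x, 3.5 mm above the underside. The legs (7 mm wire, sprung) are 13.6 mm apart beside the tongue, narrow to an 8 mm throat 6 mm ahead of the seat, then flare to tips 21 mm apart, 31 mm ahead of it. A fixed tongue between the legs stops the pin at the seat.
- jar: bystander: clear jar, 52 mm wide, 70 mm high, loose, origin under its centre; leave it alone
- reagent: bystander: amber bottle, 50 mm wide, 110 mm high, loose, origin under its centre; leave it alone
- marker: bystander: marker pen 125 mm long, 13 mm thick, lying on the bench along its x, origin under its centre; leave it alone
- forceps: bystander: steel forceps 110 mm long, 9 mm high, lying on the bench along its x, origin under its centre; leave them alone
- dish: bystander: clear dish 90 mm wide, 16 mm high, loose, origin under its centre; leave it alone
- clip: the whole spring clip, 55 to 90 g; origin on its underside, below the tab's centre; axes as clip_grip. Forcing the throat over the neck takes roughly 7 to 12 N. Meanwhile the pin gives way on its spring: 2 N to start, 0.8 N per mm, hard stop at 12 mm. When the throat passes, the pin springs back against the tongue and the force drops at once by a third or more.
- case: grey case 240 mm deep (x), 260 mm wide (y), fixed to the bench; its front faces -x; origin under its centre on the bench. Carries lid and pin. While being pushed, the legs tend to tip down and dig into the lid, and off-centre they press sideways on the pin, which adds to the force: let the clip ride up (3.5 mm of room under the pin's head) and shift sideways as felt.
There are look-alikes about, which are no part of the job. Leave any green or purple look-alike of the clip alone.

How it is judged:
By the outcome, as a careful person would: the job done as asked, in the order asked, and still so for the second after the job is handed in, with the robot touching nothing.
It also fails if it takes over 72 s, if anything falls off the work surface, if the arm or the gripper's body presses on something with over 40 N, if the wrist force passes 120 N, or if a joint passes its speed limit or range.

### The arm

A 7-joint arm with a two-finger parallel gripper is mounted at the origin on the work surface. World frame = base frame: x ahead of the robot, y to its left, z up, the work surface at z = 0. Lengths are in m, angles in rad, forces in N, time in s.
With the tool pointing down it reaches from about 0.4 to 0.85 m from the base axis. Payload 10.4 kg.
Tool frame: the origin (TCP) lies midway between the tips of the shut fingers; the grasp point (between the pads) lies 19 mm behind it; z points along the fingers, x is the direction in which the jaws open and shut, and the axes are right-handed (so a half turn about z gives the same grasp; the last joint's range is limited). The gripper opens to 85 mm and grips with 20 to 120 N. Pads are 22 mm wide; open, the fingers measure 114 mm over their backs; the gripper's body (76 mm by 85 mm) begins 54 mm behind the grasp point. The pads swing forward as they close: fully open they stand 13 mm farther back than shut.
Start: joints at [-1.229, 0.332, -0.065, 1.46, 0.022, 1.35, -0.088], TCP at [0.223, 0.584, 0.231] pointing down, gripper open.
Joint ranges: [-2.6, 2.6], [-0.5, 2.12], [-1.47, 1.34], [0.16, 2.42], [-1.27, 4.41], [0.06, 2.06], [-2.6, 2.6]. Speed limits (rad/s): [2.22, 2.22, 2.79, 2.79, 3.14, 3.14, 3.14].

### API

Orientations are given as a unit quaternion [x, y, z, w].
In Python, from workcell import manip, cams gives the robot as it stands.
- The arm moves only by the tool move_arm, never from a script. Its argument "moves" is a list of rows, each a list of 7 numbers: the turn, a rotation vector about the tool's x, y, z in degrees, then the shift along the tool's x, y, z in m, then the finger opening in m, from 0 to 0.0854. A call has 1 to 10 rows; each row is the pose to reach, as a shift and turn from the pose commanded when the call began, along the tool's axes at that moment; what a row does not reach only later rows make up. A row lasts 1/10 s, in which the tool goes at most 50 mm and 8.59 degrees, less where a joint would pass 70% of its speed; a pose out of reach is approached as far as the arm can. A call with a gripper value outside its range is refused whole. The fingers move at their own pace and stop on an object; "grip_force" is the grip in N (left out, the last holds). Time passes only in rows, so rows that repeat a pose let the fingers close. It gives the time, the measured TCP pose, the force and the opening at its end, in the units of the state.
- manip.get_obs(): the state, without advancing time (a new reading comes with each control period).
- cams.camera(name): name is "scene" or "top" or "wrist"; returns the picture (400x640x3 uint8, red, green, blue); there is no depth.
- cams.camera_params(name): a dict with "fx", "fy", "cx", "cy" (pixels), "dist_coeffs" ([k1, k2, p1, p2, k3] as OpenCV has them; the pictures are not rectified), "xyz" and "rotation" of the camera in the world. Camera axes: x right, y up, looking along -z (the intrinsics and any distortion apply to the point x, -y, -z); pixel columns grow to the right and rows downward; lengths in m; the calibration is good to about 2 mm. A picture is of the moment at which its call begins: read the wrist's pose just before it. camera_params takes no time and is no camera call; for the wrist camera it gives the pose at the moment of the call.
- manip.hand_in(): hands the job in, once; it reports no verdict.
The state is a dict: "clock": time; "joint_pos": joint angles; "joint_velocities": joint speeds; "tau": joint torques, N m; "position": TCP position; "ee_rot": TCP orientation; "ft_force": force on the tool from outside, world axes, zero at the start; "torque": the same for the moment, N m; "grip_width": opening from 0.0 (shut) to 1.0 (fully open).
Only numpy, scipy, OpenCV 4.12 (cv2) and the standard library are available. Lean on these libraries where they do the work, as an engineer would, in place of code of your own. Each camera call takes 0.05 s, during which the arm holds its last target. There are 200 camera calls.

## Working session

There is one attempt and no reset: what is moved stays moved. The work goes in short steps, Python scripts to look and compute and a tool call to move; the robot and the scene stay as the last step left them, time stands still between calls to the robot, and variables do not carry over. Pictures are saved under pics/ and viewed, about 8 in all and at most 12, crops included, and the job is handed in when it is done.

Besides the shell and the picture viewer there is one more tool, called after "Call:" by a JSON object that holds its "api" and its "payload". move_arm: Moves the arm, as the interface text tells. Its arguments: {"type":"object","properties":{"moves":{"type":"array","items":{"type":"array","items":{"type":"number"}}},"grip_force":{"type":"number"}},"required":["moves"]}

```bash
mkdir -p pics; ls
python3 - <<'E'
from workcell import manip,cams
import cv2
o=manip.get_obs(); print(o)
for n in ("scene","top"):
    im=cams.camera(n); cv2.imwrite(f"pics/{n}0.png",im[:,:,::-1]); print(n,cams.camera_params(n))
print(cams.camera_params("wrist"))
E
```

```text
pics
{'clock': 0.0, 'joint_pos': array([-1.22859284,  0.33290026, -0.06472108,  1.46095157,  0.02159594,
        1.34989918, -0.08852702]), 'joint_velocities': array([-0.00091555,  0.00017834,  0.00188422,  0.0002065 , -0.00059625,
        0.00102009, -0.00223897]), 'tau': array([ 2.71172739e-04, -6.25456309e+01,  4.94785141e-02, -3.91608775e+01,
        1.61732209e-02,  9.93984228e-03,  1.95107435e-05]), 'position': array([0.22283474, 0.58351756, 0.23049337]), 'ee_rot': array([ 8.23636035e-01,  5.67118283e-01, -5.85843942e-04,  4.37931661e-04]), 'ft_force': array([ 1.04115039,  0.01077   , -0.8689243 ]), 'torque': array([-0.05576247, -0.00557979, -0.03302942]), 'grip_width': 0.9952581022535788}
scene {'fx': 460.2063005372161, 'fy': 460.2063005372161, 'cx': 327.1910432342966, 'cy': 200.3021157689268, 'dist_coeffs': array([-0.05575097,  0.        ,  0.        ,  0.        ,  0.        ]), 'xyz': array([1.5114199 , 0.33404894, 0.79655901]), 'rotation': array([0.2611214 , 0.37748361, 0.72273644, 0.51669504])}
top {'fx': 375.89527333121663, 'fy': 375.89527333121663, 'cx': 315.26448789837883, 'cy': 205.1606511943062, 'dist_coeffs': array([0.00312103, 0.        , 0.        , 0.        , 0.        ]), 'xyz': array([ 0.42297135, -0.03165452,  1.10261751]), 'rotation': array([-0.03592973,  0.04259033,  0.71533623, -0.69655524])}
{'fx': 342.1190347044965, 'fy': 342.1190347044965, 'cx': 319.5783123473547, 'cy': 190.87104078757628, 'dist_coeffs': array([-0.03714672,  0.        ,  0.        ,  0.        ,  0.        ]), 'xyz': array([0.15059736, 0.61188444, 0.37243945]), 'rotation': array([-0.12413441, -0.08545892,  0.5607263 ,  0.8141704 ])}
```

View pics/top0.png

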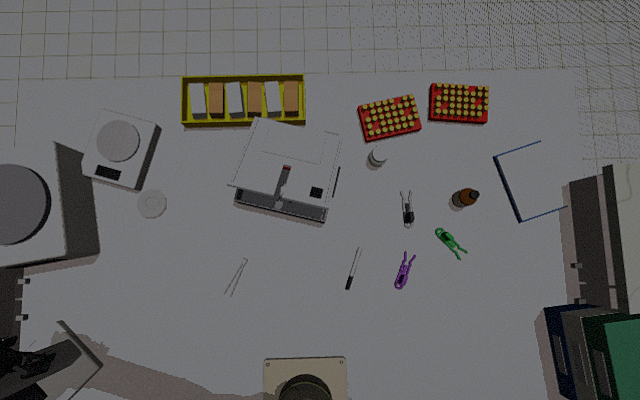

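View pics/scene0.png

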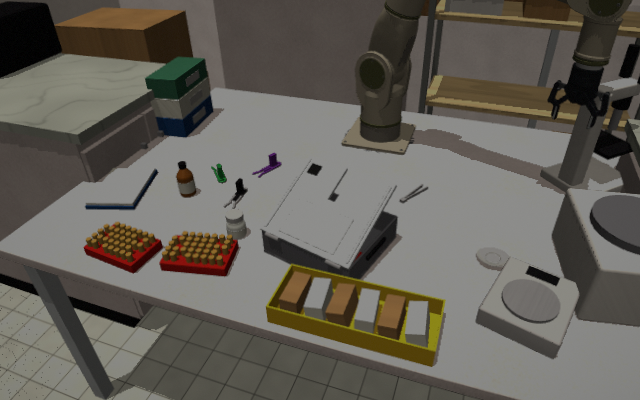

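Top view: the case is at about (285,170) with its lid open. Three things could be taken for the clip: black tab with steel legs at (407,210), green at (450,242), purple at (403,270). I choose the black one and enlarge it and the case to check.

```bash
cat > h.py <<'E'
import numpy as np, cv2
from scipy.spatial.transform import Rotation as R
from workcell import manip,cams
def ray(p,uv):
    K=np.array([[p['fx'],0,p['cx']],[0,p['fy'],p['cy']],[0,0,1]])
    n=cv2.undistortPoints(np.array([[uv]],float),K,p['dist_coeffs'])[0,0]
    return R.from_quat(p['rotation']).apply([n[0],-n[1],-1.0])
def px(p,uv,z):
    d=ray(p,uv); return p['xyz']+d*(z-p['xyz'][2])/d[2]
def proj(p,X):
    K=np.array([[p['fx'],0,p['cx']],[0,p['fy'],p['cy']],[0,0,1]])
    c=R.from_quat(p['rotation']).inv().apply(np.atleast_2d(X)-p['xyz'])*[1,-1,-1]
    return cv2.projectPoints(c,np.zeros(3),np.zeros(3),K,p['dist_coeffs'])[0][:,0]
def crop(im,x0,y0,w,h,s):
    return cv2.resize(im[y0:y0+h,x0:x0+w],None,fx=s,fy=s,interpolation=cv2.INTER_CUBIC)
def tool(dw):  # world vector -> tool axes
    return R.from_quat(manip.get_obs()['ee_rot']).inv().apply(dw)
E
python3 - <<'E'
from h import *
im=cv2.imread('pics/top0.png')
im=cv2.convertScaleAbs(im,alpha=1.5)
a=crop(im,222,110,125,115,4); b=crop(im,380,180,58,58,5)
c=np.zeros((460,800,3),np.uint8); c[:,:500]=a; c[:290,505:795]=b
cv2.imwrite('pics/c1.png',c)
E
```

```text
(no output)
```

View pics/c1.png

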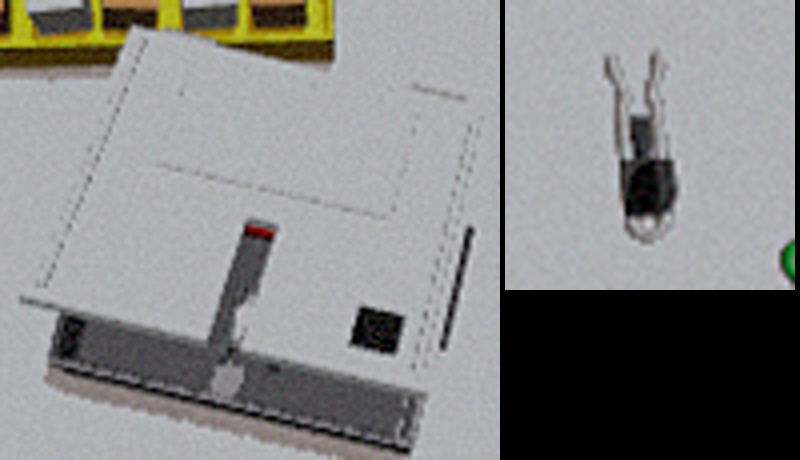

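```bash
cat > fit.py <<'E'
from h import *
from scipy.optimize import least_squares
def pts(q):
    x,y,yaw,a=q
    H=np.array([x,y,.072]); Z=R.from_euler('z',yaw); L=Z*R.from_euler('y',a)
    lid=lambda v:H+L.apply(v); cas=lambda v:H+Z.apply(v)
    return {'FL':lid([-.24,.13,.008]),'FR':lid([-.24,-.13,.008]),'BL':lid([0,.13,.008]),
     'pad':lid([-.205,-.09,.012]),'slot':lid([-.14,0,.008]),'head':cas([-.18,0,.0245])}
E
python3 - <<'E'
from fit import *
p=cams.camera_params('top'); s=cams.camera_params('scene')
o={'FL':(22,297),'FR':(424,387),'BL':(137,28),'pad':(378,329),'slot':(262,221),'head':(228,377)}
o={k:np.array([222+u/4-.4,110+v/4-.4]) for k,(u,v) in o.items()}
so={'FR':(309,163),'FL':(396,187),'pad':(314.5,169)}
f=lambda q:np.concatenate([proj(p,pts(q)[k])[0]-o[k] for k in o]+[proj(s,pts(q)[k])[0]-so[k] for k in so])
r=least_squares(f,[.6,.1,-.2,.5],loss='soft_l1'); print(r.x); print(np.round(f(r.x).reshape(-1,2),1))
for k,v in pts(r.x).items(): print(k,v.round(4))
c=lambda u,v:(380+(u-505)/5-.4,180+v/5-.4)
tab=px(p,c(650,187),.049);bend=px(p,c(648,238),.0035);tip=px(p,np.mean([c(610,57),c(655,54)],0),.0035)
print(tab,bend,tip,np.linalg.norm(tip-bend),np.degrees(np.arctan2(*(tip-bend)[1::-1])), 'tab->bend/tip',np.linalg.norm((bend-tab)[:2]),np.linalg.norm((tip-tab)[:2]))
E
```

```text
[ 0.75836495 -0.00389809 -0.26497986  0.42706244]
[[ -0.9   0.1]
 [  0.4   2.2]
 [ -1.3  -1.4]
 [ -0.7   0.5]
 [ -0.   -0.1]
 [  4.4 -16.1]
 [  0.1  -6.2]
 [ -0.2  -0.7]
 [ -0.5   1. ]]
FL [0.5848 0.1779 0.1787]
FR [ 0.5167 -0.073   0.1787]
BL [0.7956 0.1207 0.0793]
pad [ 0.5595 -0.0432  0.1678]
slot [0.6386 0.0286 0.1373]
head [0.5846 0.0432 0.0965]
[ 0.49997106 -0.30499447  0.049     ] [ 0.47341144 -0.31398724  0.0035    ] [ 0.58154426 -0.31068968  0.0035    ] 0.10818308965153785 1.7467218442464187 tab->bend/tip 0.028040742783241698 0.081771773441595
```

The bright blob at crop (245,312) in the slot is the pin head. What I marked at (228,377) is part of the case front, so I refit with the head corrected and work out the press moves.

Run:
```python
from fit import *
p=cams.camera_params('top'); s=cams.camera_params('scene')
o={'FL':(22,297),'FR':(424,387),'BL':(137,28),'pad':(378,329),'slot':(262,221),'head':(246,310)}
o={k:np.array([222+u/4-.4,110+v/4-.4]) for k,(u,v) in o.items()}
so={'FL':(396,187),'pad':(314.5,169)}
f=lambda q:np.concatenate([proj(p,pts(q)[k])[0]-o[k] for k in o]+[proj(s,pts(q)[k])[0]-so[k] for k in so])
r=least_squares(f,[.6,.1,-.2,.5],loss='soft_l1'); print(r.x); print(np.round(f(r.x).reshape(-1,2),1).tolist())
for k,v in pts(r.x).items(): print(k,v.round(4))
for a in np.linspace(r.x[3],0,6): print(a.round(3),pts([*r.x[:3],a])['pad'].round(4))
P=pts(r.x)['pad']+[0,0,.06]; print('shift to 60mm over pad',tool(P-manip.get_obs()['position']).round(4))
```

```text
[ 0.75864594 -0.00463576 -0.26688878  0.4298015 ]
[[-0.7, -0.3], [0.6, 2.0], [-1.0, -1.5], [-0.5, 0.3], [0.2, -0.3], [0.1, 0.5], [-0.5, -0.7], [-0.7, 0.9]]
FL [0.5857 0.1774 0.1793]
FR [ 0.5171 -0.0734  0.1793]
BL [0.7961 0.1199 0.0793]
pad [ 0.56   -0.0436  0.1683]
slot [0.6391 0.028  0.1376]
head [0.585  0.0428 0.0965]
0.43 [ 0.56   -0.0436  0.1683]
0.344 [ 0.5526 -0.0416  0.1524]
0.258 [ 0.5467 -0.04    0.1359]
0.172 [ 0.5421 -0.0387  0.1189]
0.086 [ 0.5389 -0.0379  0.1016]
0.0 [ 0.5372 -0.0374  0.084 ]
shift to 60mm over pad [-0.4657  0.5387  0.0029]
```

Call:
{"api": "move_arm", "payload": {"moves": [[0,0,-6,-0.466,0.539,-0.02,0.0],[0,0,-6,-0.466,0.539,-0.02,0.0],[0,0,-6,-0.466,0.539,-0.02,0.0],[0,0,-6,-0.466,0.539,-0.02,0.0],[0,0,-6,-0.466,0.539,-0.02,0.0],[0,0,-6,-0.466,0.539,-0.02,0.0],[0,0,-6,-0.466,0.539,-0.02,0.0],[0,0,-6,-0.466,0.539,-0.02,0.0],[0,0,-6,-0.466,0.539,-0.02,0.0],[0,0,-6,-0.466,0.539,-0.02,0.0]], "grip_force": 30}}

```text
clock: 1.1
position: [0.46, 0.1416, 0.2454]
ee_rot: [0.793, 0.609, 0.0, -0.0]
ft_force: [0.9, 0.4, 0.1]
grip_width: -0.002
```

Call:
{"api": "move_arm", "payload": {"moves": [[0,0,0,0,0,0,0.0]]}}

```text
clock: 1.2
position: [0.4621, 0.1368, 0.2456]
ee_rot: [0.796, 0.606, 0.0, 0.001]
ft_force: [0.6, 1.4, -0.5]
grip_width: -0.001
```

Call:
{"api": "move_arm", "payload": {"moves": [[0,0,0,-0.148,0.141,0,0.0],[0,0,0,-0.148,0.141,0,0.0],[0,0,0,-0.148,0.141,0,0.0],[0,0,0,-0.148,0.141,0,0.0],[0,0,0,-0.148,0.141,0,0.0],[0,0,0,-0.148,0.141,0,0.0],[0,0,0,-0.148,0.141,0,0.0]]}}

```text
clock: 1.9
position: [0.5574, -0.0343, 0.245]
ee_rot: [0.792, 0.61, -0.0, -0.0]
ft_force: [-0.5, -0.1, 0.4]
grip_width: 0.005
```

Run:
```python
from fit import *
o=manip.get_obs(); print(o['position'],o['ft_force'],o['clock'])
p=cams.camera_params('wrist'); im=cams.camera('wrist'); cv2.imwrite('pics/w1.png',im[:,:,::-1])
q=[ 0.75864594,-0.00463576,-0.26688878,0.4298015]
print({k:proj(p,v)[0].round() for k,v in pts(q).items()})
print(tool(pts(q)['pad']-o['position']))
```

```text
[ 0.55741749 -0.03434245  0.24495738] [-0.48979497 -0.08990214  0.4297658 ] 1.9
{'FL': array([645., 170.]), 'FR': array([241., 166.]), 'BL': array([507., 339.]), 'pad': array([306., 211.]), 'slot': array([417., 264.]), 'head': array([411., 184.])}
[-0.00836115  0.00490346  0.07661863]
```

View pics/w1.png

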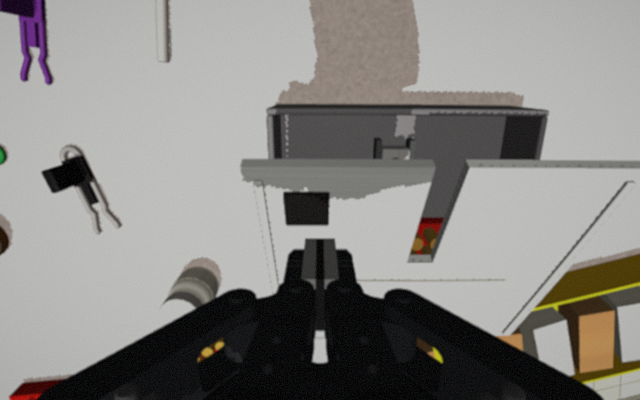

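The wrist view agrees with the fit: pad predicted (306,211), seen at (307,209). Pressing down along the arc.

Call:
{"api": "move_arm", "payload": {"moves": [[0,0,0,-0.008,0.005,0.04,0],[0,0,0,-0.008,0.005,0.066,0],[0,0,0,-0.008,0.005,0.074,0],[0,0,0,-0.008,0.003,0.081,0],[0,0,0,-0.008,-0.001,0.089,0],[0,0,0,-0.008,-0.004,0.097,0],[0,0,0,-0.008,-0.007,0.105,0],[0,0,0,-0.008,-0.01,0.113,0],[0,0,0,-0.008,-0.012,0.121,0],[0,0,0,-0.008,-0.0135,0.128,0]]}}

```text
clock: 2.95
position: [0.5424, -0.0397, 0.1166]
ee_rot: [0.793, 0.609, -0.0, -0.0]
ft_force: [-0.3, 1.3, 2.2]
grip_width: 0.001
```

Call:
{"api": "move_arm", "payload": {"moves": [[0,0,0,0,-0.0015,0.007,0],[0,0,0,0,-0.003,0.014,0],[0,0,0,0,-0.0045,0.021,0],[0,0,0,0,-0.005,0.026,0],[0,0,0,0,-0.005,0.029,0]]}}

```text
clock: 3.45
position: [0.5375, -0.0388, 0.0877]
ee_rot: [0.793, 0.609, -0.0, -0.0]
ft_force: [-0.3, -0.4, 3.1]
grip_width: 0.002
```

Call:
{"api": "move_arm", "payload": {"moves": [[0,0,0,0,0,0.001,0],[0,0,0,0,0,0.002,0]]}}

```text
clock: 3.65
position: [0.5374, -0.0388, 0.0861]
ee_rot: [0.793, 0.609, -0.0, -0.0]
ft_force: [-1.7, -0.7, 1.5]
grip_width: 0.003
```

Call:
{"api": "move_arm", "payload": {"moves": [[0,0,0,0,0,0.001,0],[0,0,0,0,0,0.0015,0]]}}

```text
clock: 3.85
position: [0.5376, -0.0387, 0.0847]
ee_rot: [0.793, 0.609, -0.0, -0.0]
ft_force: [-0.9, -0.0, 1.4]
grip_width: 0.003
```

Call:
{"api": "move_arm", "payload": {"moves": [[0,0,0,0,0,0.0005,0],[0,0,0,0,0,0.001,0]]}}

```text
clock: 4.05
position: [0.5378, -0.0387, 0.0841]
ee_rot: [0.793, 0.609, 0.0, -0.0]
ft_force: [-4.3, 0.7, 10.3]
grip_width: -0.002
```

Hard stop at z = 0.084, as expected, so the lid is shut. Raising and moving over to look at the clip.

Call:
{"api": "move_arm", "payload": {"moves": [[0,0,0,0,0,-0.05,0],[0,0,0,0,0,-0.1,0],[0,0,-8,-0.05,0.02,-0.12,0.06],[0,0,-15,-0.253,0.103,-0.12,0.06],[0,0,-15,-0.253,0.103,-0.12,0.06],[0,0,-15,-0.253,0.103,-0.12,0.06],[0,0,-15,-0.253,0.103,-0.12,0.06],[0,0,-15,-0.253,0.103,-0.12,0.06],[0,0,-15,-0.253,0.103,-0.12,0.06],[0,0,-15,-0.253,0.103,-0.12,0.06]]}}

```text
clock: 5.05
position: [0.5721, -0.3102, 0.2033]
ee_rot: [0.707, 0.707, -0.0, -0.0]
ft_force: [0.1, -0.3, -0.2]
grip_width: 0.703
```

Call:
{"api": "move_arm", "payload": {"moves": [[0,0,0,0,0,0,0.06],[0,0,0,0,0,0,0.06]]}}

```text
clock: 5.25
position: [0.5729, -0.308, 0.2039]
ee_rot: [0.706, 0.709, 0.0, -0.0]
ft_force: [-0.1, -0.4, -0.4]
grip_width: 0.705
```

Run:
```python
from fit import *
import pickle
o=manip.get_obs(); print(o['position'],o['ee_rot'],o['ft_force'],o['clock'])
p=cams.camera_params('wrist'); im=cams.camera('wrist')[:,:,::-1]; cv2.imwrite('pics/w2.png',im)
pickle.dump(p,open('w2.pkl','wb'))
t=cams.camera('top')[:,:,::-1]; cv2.imwrite('pics/top2.png',t)
c=np.zeros((600,800,3),np.uint8)
X=np.array([[.5,-.309,.0035]]); u,v=proj(p,X)[0]; print(u,v)
x0=int(np.clip(u-100,0,440));y0=int(np.clip(v-70,0,260)); print('crop',x0,y0)
c[:280,:800]=crop(im,x0,y0,200,70*1,4) if 0 else 0
a=crop(im,x0,y0,200,140,2.5); c[:350,:500]=a
b=crop(cv2.convertScaleAbs(t,alpha=1.4),222,110,125,115,2.6); c[300:300+b.shape[0],500-25:475+b.shape[1]]=b
cv2.imwrite('pics/c2.png',a)
cv2.imwrite('pics/c3.png',crop(cv2.convertScaleAbs(t,alpha=1.4),222,110,125,115,5))
```

```text
[ 0.57288258 -0.3079565   0.20386435] [ 7.05704908e-01  7.08505726e-01  4.50795490e-04 -1.29326557e-04] [-0.13806352 -0.35846456 -0.42857093] 5.25
317.1609815336043 89.03833891881823
crop 217 19
```

View pics/w2.png

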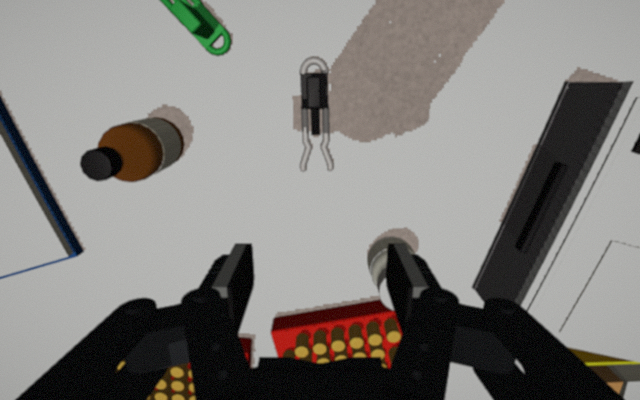

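View pics/c3.png

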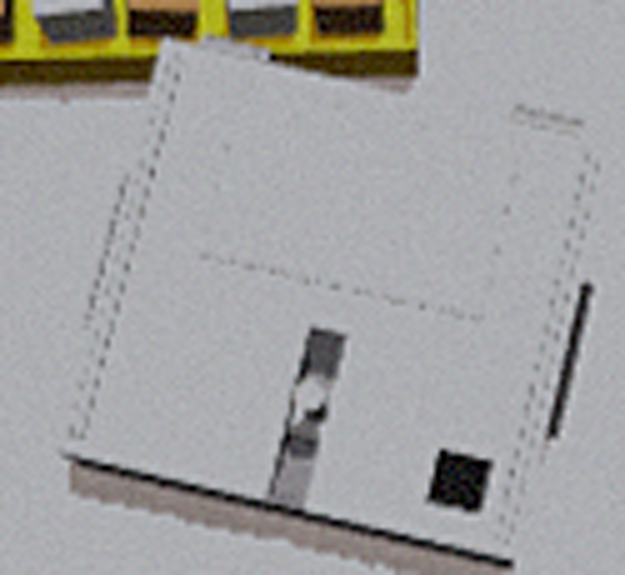

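Lid is shut in the top view. The black clip lies at wrist (315,110), legs towards +x, and nothing stands close to it. Refitting the case with the shut lid and measuring the clip.

Run:
```python
from fit import *
import pickle
p=cams.camera_params('top'); w=pickle.load(open('w2.pkl','rb'))
def P2(q):
    d=pts([*q,0]); H=np.array([q[0],q[1],.072]); Z=R.from_euler('z',q[2])
    d['sf']=H+Z.apply([-.24,0,.008]); return d
o={'FL':(68,455),'FR':(512,561),'BL':(165,38),'pad':(461,480),'slot':(328,331),'sf':(289,503),'head':(312,398)}
o={k:np.array([222+u/5-.4,110+v/5-.4]) for k,(u,v) in o.items()}
f=lambda q:np.concatenate([proj(p,P2(q)[k])[0]-o[k] for k in o])
r=least_squares(f,[.758,0,-.26],loss='soft_l1'); q=r.x; print(q,np.degrees(q[2])); print(np.round(f(q).reshape(-1,2),1).tolist())
for uv,z in (((o['slot']),.08),((o['sf']),.08),(o['head'],.0965)): print(px(p,uv,z).round(4))
print('neck',np.array([q[0],q[1],.072])+R.from_euler('z',q[2]).apply([-.18,0,.0115]))
b=px(w,(314,57),.0035); a1=px(w,(304.5,169),.0035);a2=px(w,(331,169),.0035); t=(a1+a2)/2
print(b,t,np.linalg.norm(t-b),np.linalg.norm(a1-a2),np.degrees(np.arctan2((t-b)[1],(t-b)[0])))
u=(t-b)/np.linalg.norm(t-b); g=t-u*.079; print('grip',g,b+u*.032)
print('tab top px',proj(w,[[g[0],g[1],.049]]))
G=np.array([*g[:2],.03]); print('tool shift to G', tool(G-manip.get_obs()['position']))
```

```text
[ 0.75594391 -0.00468233 -0.25735765] -14.745507204658214
[[-2.3, -0.6], [1.4, -0.1], [-0.1, 0.2], [0.3, 0.2], [0.5, -0.1], [-0.3, 0.7], [-0.2, -0.4]]
[0.6204 0.0324 0.08  ]
[0.5256 0.0554 0.08  ]
[0.5807 0.0407 0.0965]
neck [0.58187205 0.04113237 0.0835    ]
[ 0.47097761 -0.3120298   0.0035    ] [ 0.57904874 -0.30822801  0.0035    ] 0.10813798434941524 0.027230973934763546 2.0147551325876707
grip [ 0.50009758 -0.3110054   0.0035    ] [ 0.50295783 -0.31090478  0.0035    ]
tab top px [[314.49726736  89.89465327]]
tool shift to G [-0.00250073 -0.07273709  0.17391592]
```

Call:
{"api": "move_arm", "payload": {"moves": [[0,0,-1.8,-0.003,-0.0715,0.03,0.05],[0,0,-1.8,-0.003,-0.0715,0.03,0.05],[0,0,-1.8,-0.003,-0.0715,0.08,0.05],[0,0,-1.8,-0.003,-0.0715,0.12,0.05],[0,0,-1.8,-0.003,-0.0715,0.12,0.05],[0,0,-1.8,-0.003,-0.0715,0.12,0.05]]}}

```text
clock: 5.95
position: [0.5011, -0.3126, 0.0847]
ee_rot: [0.695, 0.719, -0.0, -0.0]
ft_force: [-0.3, -0.9, 0.5]
grip_width: 0.586
```

Run:
```python
from h import *
o=manip.get_obs(); print(o['position'],o['ee_rot'],o['ft_force'],o['clock'])
im=cams.camera('wrist')[:,:,::-1]; cv2.imwrite('pics/w3.png',crop(im,180,130,280,210,2.5))
print(tool(np.array([.5015,-.311,.012])-o['position']))
```

```text
[ 0.50107952 -0.31258862  0.08471866] [ 6.95126137e-01  7.18887770e-01 -1.38148531e-04 -9.21711697e-05] [-0.28564807 -0.8938667   0.51326395] 5.95
[0.00165235 0.00034118 0.07271766]
```

View pics/w3.png

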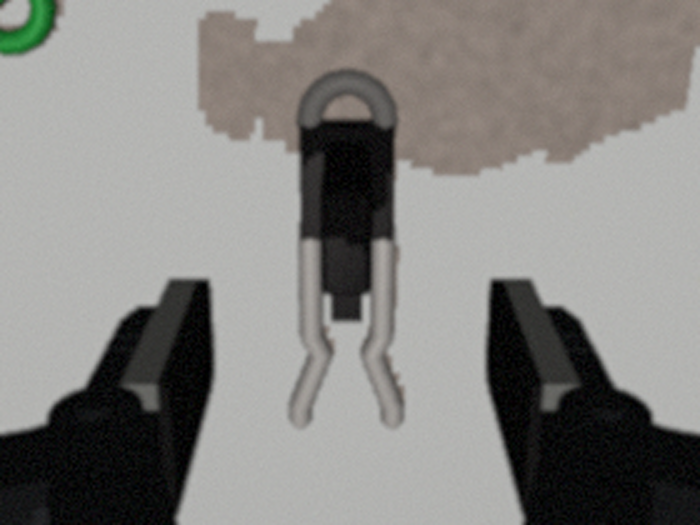

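The clip (crop x≈347) sits between the fingers (midpoint x≈350), with its legs parallel to the tool. Descending and closing.

Call:
{"api": "move_arm", "payload": {"moves": [[0,0,0,0.0015,0,0.03,0.05],[0,0,0,0.0015,0,0.055,0.05],[0,0,0,0.0015,0,0.0725,0.05],[0,0,0,0.0015,0,0.0725,0.05],[0,0,0,0.0015,0,0.0725,0.0],[0,0,0,0.0015,0,0.0725,0.0],[0,0,0,0.0015,0,0.0725,0.0],[0,0,0,0.0015,0,0.0725,0.0],[0,0,0,0.0015,0,0.0725,0.0]], "grip_force": 60}}

```text
clock: 6.9
position: [0.502, -0.3119, 0.0132]
ee_rot: [0.695, 0.719, 0.001, 0.001]
ft_force: [-1.1, 0.0, 8.7]
grip_width: 0.133
```

Run:
```python
from h import *
o=manip.get_obs(); print(o['position'],o['ee_rot'],o['ft_force'],o['clock'],o['grip_width']*85.4)
im=cams.camera('wrist')[:,:,::-1]; cv2.imwrite('pics/w4.png',crop(im,180,130,280,210,2.5))
```

```text
[ 0.50197506 -0.31186762  0.01321479] [6.95305116e-01 7.18713122e-01 6.85840180e-04 1.33176740e-03] [-1.1328596   0.04138176  8.69490169] 6.9 11.34594173021365
```

View pics/w4.png

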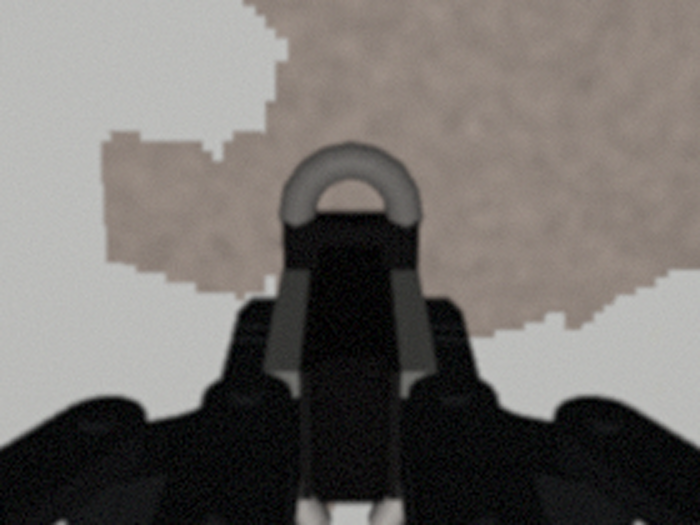

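Call:
{"api": "move_arm", "payload": {"moves": [[0,0,0,0,0,-0.02,0],[0,0,0,0,0,-0.07,0],[0,0,0,0,0,-0.12,0],[0,0,0,0,0,-0.142,0],[0,0,0,0,0,-0.142,0],[0,0,0,0,0,-0.142,0]]}}

```text
clock: 7.55
position: [0.5009, -0.3111, 0.1537]
ee_rot: [0.695, 0.719, 0.0, 0.0]
ft_force: [-0.2, -0.7, -1.0]
grip_width: 0.134
```

Call:
{"api": "move_arm", "payload": {"moves": [[0,0,0,0.04,-0.001,0,0],[0,0,4,0.08,-0.002,0,0],[0,0,8,0.12,-0.004,0,0],[0,0,12,0.16,-0.006,0,0],[0,0,16.7,0.2,-0.006,0,0],[0,0,16.7,0.24,-0.008,0,0],[0,0,16.7,0.28,-0.01,0,0],[0,0,16.7,0.32,-0.012,0,0],[0,0,16.7,0.36,-0.0124,0,0],[0,0,16.7,0.381,-0.0124,0,0]]}}

```text
clock: 8.55
position: [0.4742, 0.0727, 0.152]
ee_rot: [0.791, 0.612, -0.001, -0.001]
ft_force: [-0.0, 0.0, -1.1]
grip_width: 0.136
```

Run:
```python
from h import *
import pickle
o=manip.get_obs(); print(o['position'],o['ee_rot'],o['ft_force'],o['clock'],o['grip_width']*85.4)
p=cams.camera_params('wrist'); im=cams.camera('wrist')[:,:,::-1]; cv2.imwrite('pics/w5.png',im); pickle.dump(p,open('w5.pkl','wb'))
s=cams.camera('scene')[:,:,::-1]; cv2.imwrite('pics/s5.png',s); cv2.imwrite('pics/t5.png',cams.camera('top')[:,:,::-1])
print(proj(p,[[.5815,.041,.0965]]),proj(cams.camera_params('scene'),[[.5815,.041,.0965]]), proj(cams.camera_params('top'),[[.5815,.041,.0965]]))
```

```text
[0.47424529 0.0726574  0.15199229] [ 7.91128746e-01  6.11648544e-01 -8.97015295e-04 -7.48674882e-04] [-0.01945269  0.0350528  -1.06685631] 8.55 11.616673998084078
[[313.29968595 360.07949902]] [[342.07092633 202.84139687]] [[283.87594545 188.91327306]]
```

View pics/w5.png

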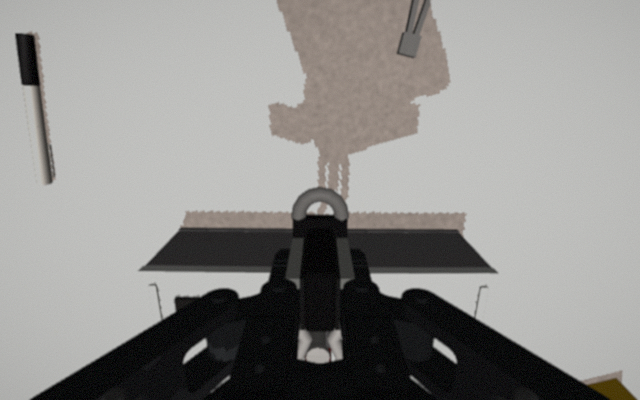

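Run:
```python
from h import *
w=cv2.imread('pics/w5.png');t=cv2.imread('pics/t5.png');s=cv2.imread('pics/s5.png')
c=np.zeros((600,800,3),np.uint8)
c[:300,:400]=cv2.convertScaleAbs(crop(w,295,320,50,50,8)[:300],alpha=1.3)
c[:300,400:800]=cv2.convertScaleAbs(crop(t,250,170,80,60,5),alpha=1.4)
c[300:,:]=crop(s,270,140,160,60,5)
cv2.imwrite('pics/c6.png',c)
```

```text
(no output)
```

View pics/c6.png

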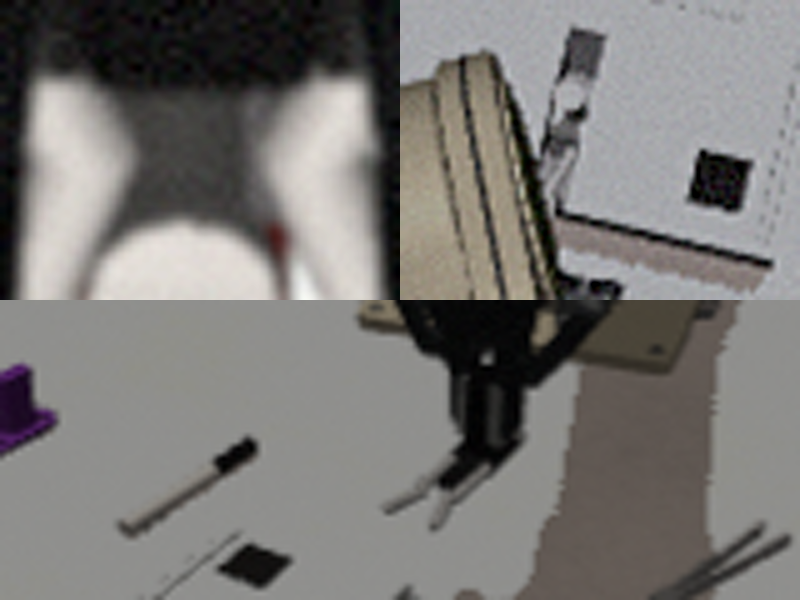

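The pin head is visible between the legs in the wrist crop, about 1 px (0.8 mm) to the -y side of the clip's midline. The case edge is about 0.3° off the tool. Working out the correction.

Call:
{"api": "move_arm", "payload": {"moves": [[0,0,0,0,0,0,0],[0,0,0,0,0,0,0]]}}

```text
clock: 8.9
position: [0.4756, 0.0678, 0.1529]
ee_rot: [0.793, 0.609, -0.0, -0.0]
ft_force: [0.2, 0.1, 0.2]
grip_width: 0.131
```

Run:
```python
from h import *
import pickle
p=pickle.load(open('w5.pkl','rb'))
e=px(p,(318.4,347.3),.0965); u=np.array([np.cos(-.2595),np.sin(-.2595),0]); n=np.array([-u[1],u[0],0])
print('wrist-head',e+u*.009)
print('throat at z~.142', px(p,(319.5,339.5),.152-.0132+.0035), 'bend', px(p,(320.5,189),.1423))
o=manip.get_obs(); print(o['position'],o['ee_rot'],o['ft_force'],o['torque'],o['clock'])
for pin in (e+u*.009, np.array([.5815,.041,0]), np.array([.5815,.044,0])):
    d=pin-o['position']; print('along',d@u,'lateral(+y)',d@n)
print('yaw',np.degrees(2*np.arctan2(o['ee_rot'][1],o['ee_rot'][0])))
```

```text
wrist-head [0.58004676 0.0451455  0.0965    ]
throat at z~.142 [0.52663336 0.05986739 0.1423    ] bend [0.44443551 0.08172105 0.1423    ]
[0.47558848 0.06779948 0.15287555] [ 7.92885395e-01  6.09370612e-01 -4.55588941e-04 -2.83504416e-05] [0.15991915 0.07922261 0.24995424] [-0.05890923  0.04560524 -0.00932337] 8.9
along 0.1067737944009185 lateral(+y) 0.004908224364269818
along 0.1092421035016112 lateral(+y) 0.0012744251664718494
along 0.10847231152724675 lateral(+y) 0.004173980359290921
yaw 75.08802517252163
```

Run:
```python
from h import *
o=manip.get_obs(); p=cams.camera_params('wrist'); ims=[cams.camera('wrist')[:,:,::-1].mean(2) for _ in range(4)]
print(o['position'],manip.get_obs()['position'])
im=np.mean(ims,0); cv2.imwrite('pics/w6.png',im)
for y in range(328,372,3): print(y,' '.join('%3d'%v for v in im[y,292:350]))
```

```text
[0.47558848 0.06779948 0.15287555] [0.47578583 0.06852601 0.15327102]
328   6   8  10  13  11  13  22  41  47  39  27  30  35  34  26  11  13  10  15  12  10  12  16  13  14  13  12  11   8  11  16  13  11  10  14  13  11  16  10   8  15  37  56  46  30  26  35  43  39  23  13  12  16  14  10   9  10  11
331   8  14   6  16  12  17  55 106 143 152 148 137 129 113  93  72  52  46  51  51  50  48  47  47  37  33  30  31  32  32  34  35  33  31  33  31  28  36  52  72  88 110 130 142 148 156 159 148 112  58  19  11  16  12  13   5  11   9
334   8   8  16  12  13  22  74 129 157 164 158 153 147 138 127 116 100  82  66  62  71  75  78  72  63  52  47  52  51  50  52  49  51  49  48  50  61  83 104 118 131 141 150 158 164 167 166 158 130  76  24  11  13  18   9   3   6   8
337   6   8  12  15  14  41  88 132 157 163 164 162 158 152 144 134 124 112  94  79  70  72  75  71  61  52  48  49  52  49  51  51  51  50  55  77  98 115 128 139 148 155 163 167 165 161 154 144 129 101  59  22  15  14  12   5   5  10
340  11  10  13  13  14  31  71 108 134 149 156 162 165 161 155 150 141 130 115  92  7
[... 1927 characters left out ...]
18  21  19  13   7   8   9  10   9  11  12  10  10  13   9  10  10  13   7  11   7   7  11  10   7   9  16  12
367   8   6  12  11   9   8  10  11   8  13   7   9   8  10  15  10   7  14  12  11   8   8   9   7   5  12   8   9  11  13   8  13   7  11   7  13  11  12  11   7  10   9   9   6   7   6   9   9   9   4   8  11   9   4   5  11  12  11
370  10   3  11  11   9   6  12   8   7   6   7   5  11   5   8   8   9  12   7  12  10   8  10   7   7  13   5   8   9   7   6   6   6  11  10  11   8   9  11   9   5   9   8  10  10   8   9   8   6   7  10  11   7   7   9   5   7  10[ WARN:0@3.424] global loadsave.cpp:1063 imwrite_ Unsupported depth image for selected encoder is fallbacked to CV_8U.
```

Standing still, the throat midline is at u=319.2 and the pin head centre at u≈323, so the pin is about 2.7 mm to +y (tool +x). Correcting that and descending.

Call:
{"api": "move_arm", "payload": {"moves": [[0,0,0,0.0027,0,0.02,0],[0,0,0,0.0027,0,0.04,0],[0,0,0,0.0027,0,0.05,0],[0,0,0,0.0027,0,0.054,0],[0,0,0,0.0027,0,0.057,0],[0,0,0,0.0027,0,0.058,0],[0,0,0,0.0027,0,0.058,0]]}}

```text
clock: 9.8
position: [0.4768, 0.0718, 0.0958]
ee_rot: [0.792, 0.61, 0.0, 0.0]
ft_force: [-0.2, 1.1, -0.6]
grip_width: 0.135
```

Run:
```python
from h import *
P=[]
for _ in range(6):
    o=manip.get_obs(); P.append([*o['position'],*o['ft_force'],*o['torque']]); im=cams.camera('wrist')
print(np.mean(P,0).round(4)); print(np.std(P,0).round(4)); cv2.imwrite('pics/w7.png',im[:,:,::-1])
u=np.array([np.cos(-.2595),np.sin(-.2595),0]); print((np.array([.581,.044,0])-np.mean(P,0)[:3])@u)
print(o['ee_rot'],o['clock'])
im=im.mean(2)
for y in range(300,396,5): print(y,' '.join('%3d'%v for v in im[y,294:348]))
```

```text
[ 0.4767  0.0719  0.0958  0.0344  0.0186 -1.1924 -0.0125  0.0249  0.0029]
[1.000e-04 0.000e+00 1.000e-04 3.518e-01 5.360e-01 4.434e-01 3.270e-02
 3.060e-02 3.040e-02]
0.10794545791853559
[7.92292795e-01 6.10141002e-01 2.91244438e-04 2.74318105e-05] 10.05
300  15  19  11  10  20  20  26  21  23  24  14  17  16  16  19  16  14  14  17  16  16  18  11  24  20  12  17  15  17  23   4  10  18  18  20  17  13  15  13  10  15  17  22  23  26  16  14   9   2  12   0   4  11  10
305  18  13  13  18  14   5  19  28  27  22  18  18  15  16  21  19  13  19  15  21  15  11  22  14   8  17  22   8  19  23  15  18   7  14  17  11  18  11   5  12  12  18  22  29  30  22  18  19  18  10   9  17  12  10
310  13  15  13  17  15  15  21  20  27  21  19  13  15  10  18  16  18  13  15  20  12  12  19  14  14  20  18  24  16  20  13  19  18  20  10  17  22   4  16   7  16  21  19  30  30  21  18  11  20   9  12  10  11  11
315  11  12  14   8  10  16  20  18  29  22  14   5  18  13  17  17  20  17  21  18  16  19  15   8  18  10  19  24  12  21   8  19   8  18  19  16  12  11  15  18  20  18  21  26  22  
[... 2854 characters left out ...]
  12  18  10  14  14  10   9   7   8  11
385  12  12   9   7   6  22   2  10  11  13  14  11  12  11  12  14  11  17  15   1  11   8  12  10  10   5  15  11  15   9  14  11  18  10  16  12   4   2  11  11   6   5   7  10  16   1  11   6   8  12  14  12  12   8
390  14   5  17   5  11  14  10  17  13  10  12   9   4  16  14  11  14  11  16   5  15  16  13  12   9  13  13   9  13   7   6  15   4  15  13  13   3   9  15  18  13  17  15  18  12   6  10   5  11   7  16  12   9  17
395  13  13  12  18  10  11  13   7  15  12   4  24   9   5  16  12  10  10   8   7  14  13  19   6  10  12   6  22   0  15  19  13  11  14   5   9  14  15  12  12   8  10  14   8  18   6  16  18  10  13  12  13  14   8
```

Run:
```python
from h import *
im=cams.camera('wrist')[:,:,::-1]; t=cams.camera('top')[:,:,::-1]; s=cams.camera('scene')[:,:,::-1]
c=np.zeros((600,800,3),np.uint8)
c[:300,:400]=cv2.convertScaleAbs(crop(im,280,310,80,60,5),alpha=1.3)
c[:300,400:]=cv2.convertScaleAbs(crop(t,255,170,50,37,8)[:300,:400],alpha=1.4) if 0 else cv2.convertScaleAbs(cv2.resize(t[170:208,257:307],(400,300),interpolation=cv2.INTER_CUBIC),alpha=1.4)
c[300:]=cv2.resize(s[160:220,290:450],(800,300),interpolation=cv2.INTER_CUBIC)
cv2.imwrite('pics/c8.png',c)
```

```text
(no output)
```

View pics/c8.png

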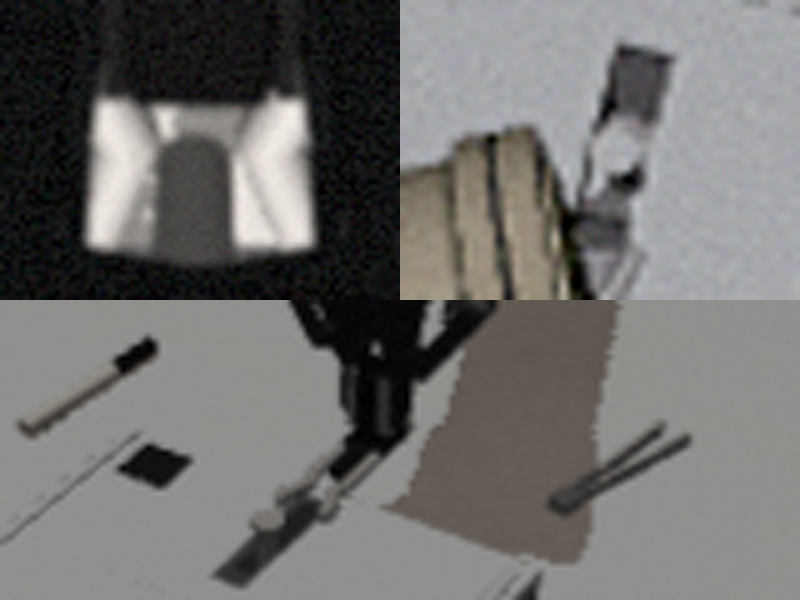

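The scene view puts the clip's midline in line with the pin head, and the legs are level above the lid. Advancing to just short of contact.

Call:
{"api": "move_arm", "payload": {"moves": [[0,0,0,0,0.01,0.0008,0],[0,0,0,0,0.02,0.0008,0],[0,0,0,0,0.028,0.0008,0],[0,0,0,0,0.034,0.0008,0],[0,0,0,0,0.038,0.0008,0],[0,0,0,0,0.04,0.0008,0],[0,0,0,0,0.04,0.0008,0]]}}

```text
clock: 10.95
position: [0.5152, 0.0615, 0.0944]
ee_rot: [0.792, 0.61, -0.0, -0.0]
ft_force: [-0.3, 0.6, -0.4]
grip_width: 0.13
```

Call:
{"api": "move_arm", "payload": {"moves": [[0,0,0,0,0.001,0,0],[0,0,0,0,0.002,0,0],[0,0,0,0,0.002,0,0]]}}

```text
clock: 11.25
position: [0.5171, 0.0611, 0.0946]
ee_rot: [0.792, 0.61, 0.0, -0.0]
ft_force: [0.6, -0.1, -0.3]
grip_width: 0.133
```

Call:
{"api": "move_arm", "payload": {"moves": [[0,0,0,0,0.001,0,0],[0,0,0,0,0.002,0,0],[0,0,0,0,0.002,0,0]]}}

```text
clock: 11.55
position: [0.5191, 0.0605, 0.0946]
ee_rot: [0.792, 0.61, 0.0, 0.0]
ft_force: [0.1, -0.1, -1.2]
grip_width: 0.134
```

Still free at 44 mm. Carrying on in small steps.

Call:
{"api": "move_arm", "payload": {"moves": [[0,0,0,0,0.001,0,0],[0,0,0,0,0.002,0,0],[0,0,0,0,0.003,0,0],[0,0,0,0,0.003,0,0]]}}

```text
clock: 11.95
position: [0.5218, 0.0596, 0.0944]
ee_rot: [0.792, 0.61, -0.0, -0.0]
ft_force: [-0.4, -0.1, -0.5]
grip_width: 0.132
```

Call:
{"api": "move_arm", "payload": {"moves": [[0,0,0,0,0.001,0,0],[0,0,0,0,0.002,0,0],[0,0,0,0,0.002,0,0]]}}

```text
clock: 12.25
position: [0.5235, 0.059, 0.0943]
ee_rot: [0.792, 0.61, -0.0, -0.0]
ft_force: [-2.3, -0.4, -1.7]
grip_width: 0.131
```

Call:
{"api": "move_arm", "payload": {"moves": [[0,0,0,0,0.001,0,0],[0,0,0,0,0.002,0,0],[0,0,0,0,0.002,0,0]]}}

```text
clock: 12.55
position: [0.5255, 0.0586, 0.0943]
ee_rot: [0.792, 0.61, -0.0, -0.0]
ft_force: [-3.5, -1.6, -1.1]
grip_width: 0.132
```

Call:
{"api": "move_arm", "payload": {"moves": [[0,0,0,0,0.001,0,0],[0,0,0,0,0.002,0,0],[0,0,0,0,0.002,0,0]]}}

```text
clock: 12.85
position: [0.5272, 0.0581, 0.0943]
ee_rot: [0.792, 0.61, -0.0, -0.0]
ft_force: [-5.5, -1.0, -0.2]
grip_width: 0.129
```

```bash
cat > st.py <<'E'
from h import *
P=[]
for _ in range(3):
    o=manip.get_obs(); P.append([*o['position'],*o['ft_force'],*o['torque']]); cams.camera('wrist')
P=np.mean(P,0); Q=R.from_quat(o['ee_rot']).inv()
print('pos',P[:3].round(4),'F tool',Q.apply(P[3:6]).round(2),'T tool',Q.apply(P[6:]).round(3),o['clock'])
E
python3 st.py
```

```text
pos [0.5272 0.0582 0.0943] F tool [-3.13 -4.71  0.56] T tool [ 1.111 -0.643  0.166] 12.95
```

The force on the clip is -3 N along tool x, so the clip is too far to +x. Easing it sideways.

Call:
{"api": "move_arm", "payload": {"moves": [[0,0,0,-0.0006,0,0,0],[0,0,0,-0.0012,0,0,0],[0,0,0,-0.0012,0,0,0]]}}

```text
clock: 13.3
position: [0.5272, 0.0576, 0.0944]
ee_rot: [0.792, 0.61, 0.0, -0.0]
ft_force: [-4.4, 1.7, -2.5]
grip_width: 0.131
```

```bash
python3 st.py
```

```text
pos [0.5272 0.0576 0.0944] F tool [ 0.52 -4.73  2.19] T tool [ 1.194  0.147 -0.025] 13.4
```

Call:
{"api": "move_arm", "payload": {"moves": [[0,0,0,0.0001,0.001,0,0],[0,0,0,0.0001,0.002,0,0]]}}

```text
clock: 13.65
position: [0.529, 0.0571, 0.0944]
ee_rot: [0.792, 0.61, -0.0, -0.0]
ft_force: [-5.7, 2.2, 0.3]
grip_width: 0.13
```

Call:
{"api": "move_arm", "payload": {"moves": [[0,0,0,0,0.001,0,0],[0,0,0,0,0.002,0,0]]}}

```text
clock: 13.85
position: [0.5307, 0.0566, 0.0944]
ee_rot: [0.792, 0.61, -0.0, -0.001]
ft_force: [-7.6, 2.4, 0.0]
grip_width: 0.135
```

```bash
python3 st.py
```

```text
pos [0.5308 0.0566 0.0944] F tool [ 0.72 -7.59  0.42] T tool [ 1.787  0.139 -0.045] 13.95
```

Call:
{"api": "move_arm", "payload": {"moves": [[0,0,0,0.0002,0.001,0,0],[0,0,0,0.0002,0.0015,0,0]]}}

```text
clock: 14.2
position: [0.532, 0.0564, 0.0943]
ee_rot: [0.792, 0.61, -0.001, -0.001]
ft_force: [-7.5, 2.0, 0.6]
grip_width: 0.137
```

Call:
{"api": "move_arm", "payload": {"moves": [[0,0,0,0,0.001,0,0],[0,0,0,0,0.0015,0,0]]}}

```text
clock: 14.4
position: [0.5332, 0.056, 0.0942]
ee_rot: [0.792, 0.61, -0.001, -0.001]
ft_force: [-9.2, 3.2, 0.6]
grip_width: 0.132
```

```bash
python3 st.py
```

```text
pos [0.5332 0.056  0.0942] F tool [ 0.15 -9.62 -0.52] T tool [2.086 0.035 0.015] 14.5
```

Call:
{"api": "move_arm", "payload": {"moves": [[0,0,0,0,0.0005,-0.0005,0],[0,0,0,0,0.001,-0.0005,0]]}}

```text
clock: 14.75
position: [0.5337, 0.0559, 0.0944]
ee_rot: [0.792, 0.61, -0.001, -0.001]
ft_force: [-8.3, 1.8, -0.9]
grip_width: 0.132
```

Call:
{"api": "move_arm", "payload": {"moves": [[0,0,0,0,0.0005,0,0],[0,0,0,0,0.001,0,0]]}}

```text
clock: 14.95
position: [0.5348, 0.0556, 0.0944]
ee_rot: [0.792, 0.61, -0.001, -0.001]
ft_force: [-9.4, 2.4, 0.0]
grip_width: 0.131
```

Call:
{"api": "move_arm", "payload": {"moves": [[0,0,0,0,0.0005,0,0],[0,0,0,0,0.001,0,0]]}}

```text
clock: 15.15
position: [0.5356, 0.0554, 0.0944]
ee_rot: [0.792, 0.61, -0.001, -0.001]
ft_force: [-10.0, 2.6, -1.0]
grip_width: 0.135
```

```bash
python3 st.py
```

```text
pos [0.5357 0.0553 0.0945] F tool [-0.   -9.89  0.14] T tool [ 2.237  0.041 -0.007] 15.25
```

Call:
{"api": "move_arm", "payload": {"moves": [[0,0,0,0,0.0005,0,0],[0,0,0,0,0.001,0,0]]}}

```text
clock: 15.5
position: [0.5372, 0.055, 0.0947]
ee_rot: [0.792, 0.61, -0.001, -0.001]
ft_force: [-6.9, 1.8, -0.8]
grip_width: 0.13
```

Call:
{"api": "move_arm", "payload": {"moves": [[0,0,0,0,0.0005,0,0],[0,0,0,0,0.001,0,0]]}}

```text
clock: 15.7
position: [0.5393, 0.0544, 0.0952]
ee_rot: [0.792, 0.61, 0.0, 0.0]
ft_force: [-4.7, 0.9, -1.0]
grip_width: 0.137
```

```bash
python3 st.py
```

```text
pos [0.5393 0.0544 0.0952] F tool [ 0.02 -4.68  0.41] T tool [1.132 0.086 0.01 ] 15.8
```

The force fell from 10 N to 4.7 N, so the clip has snapped. Easing back until the pin is at rest.

Call:
{"api": "move_arm", "payload": {"moves": [[0,0,0,0,-0.001,0,0],[0,0,0,0,-0.002,0,0],[0,0,0,0,-0.003,0,0],[0,0,0,0,-0.003,0,0]]}}

```text
clock: 16.25
position: [0.5363, 0.0551, 0.0952]
ee_rot: [0.792, 0.61, 0.0, 0.0]
ft_force: [-1.7, 2.3, -0.9]
grip_width: 0.13
```

```bash
python3 st.py
```

```text
pos [0.5363 0.0551 0.0952] F tool [ 1.2  -2.25  0.78] T tool [ 0.623  0.259 -0.062] 16.35
```

Call:
{"api": "move_arm", "payload": {"moves": [[0,0,0,0.0003,-0.0006,0,0],[0,0,0,0.0003,-0.0006,0.0005,0],[0,0,0,0.0003,-0.0006,0.001,0],[0,0,0,0.0003,-0.0006,0.001,0]]}}

```text
clock: 16.8
position: [0.5358, 0.0554, 0.0941]
ee_rot: [0.792, 0.61, 0.0, 0.0]
ft_force: [-0.8, 1.3, 0.3]
grip_width: 0.133
```

```bash
python3 st.py
```

```text
pos [0.5358 0.0554 0.0941] F tool [ 0.38 -2.07 -0.87] T tool [ 0.433 -0.03   0.026] 16.9
```

Call:
{"api": "move_arm", "payload": {"moves": [[0,0,0,0,0,0,0.02],[0,0,0,0,0,0,0.035],[0,0,0,0,0,0,0.05],[0,0,0,0,0,0,0.05],[0,0,0,0,0,0,0.05]]}}

```text
clock: 17.45
position: [0.5357, 0.0555, 0.0941]
ee_rot: [0.792, 0.61, 0.0, 0.0]
ft_force: [0.1, -0.0, -0.1]
grip_width: 0.588
```

Call:
{"api": "move_arm", "payload": {"moves": [[0,0,0,0,0,-0.01,0.05],[0,0,0,0,0,-0.03,0.05],[0,0,0,0,0,-0.07,0.05],[0,0,0,0,0,-0.12,0.05],[0,0,0,0,-0.04,-0.15,0.05],[0,0,0,0,-0.05,-0.15,0.05],[0,0,0,0.05,-0.05,-0.15,0.05],[0,0,0,0.1,-0.05,-0.15,0.05],[0,0,0,0.15,-0.05,-0.15,0.05],[0,0,0,0.2,-0.05,-0.15,0.05]]}}

```text
clock: 18.45
position: [0.5385, 0.2635, 0.2443]
ee_rot: [0.792, 0.61, 0.0, -0.0]
ft_force: [0.6, -0.9, 0.6]
grip_width: 0.587
```

Call:
{"api": "move_arm", "payload": {"moves": [[0,0,0,0,0,0,0.05],[0,0,0,0,0,0,0.05],[0,0,0,0,0,0,0.05]]}}

```text
clock: 18.75
position: [0.5386, 0.2603, 0.2441]
ee_rot: [0.793, 0.61, -0.0, 0.0]
ft_force: [-0.1, -0.5, 0.3]
grip_width: 0.584
```

Run:
```python
from h import *
o=manip.get_obs(); print(o['position'],o['ft_force'],o['clock'])
t=cams.camera('top')[:,:,::-1]; s=cams.camera('scene')[:,:,::-1]; w=cams.camera('wrist')[:,:,::-1]
c=np.zeros((600,800,3),np.uint8)
c[:300,:400]=cv2.convertScaleAbs(cv2.resize(t[150:225,230:330],(400,300),interpolation=cv2.INTER_CUBIC),alpha=1.4)
c[:300,400:]=cv2.resize(s[160:235,290:390],(400,300),interpolation=cv2.INTER_CUBIC)
c[300:,:400]=cv2.resize(t[60:360,100:500],(400,300)); c[300:,400:]=cv2.resize(w,(400,300))
cv2.imwrite('pics/c9.png',c)
```

```text
[0.53857646 0.260297   0.24408586] [-0.11854285 -0.53726764  0.29645304] 18.75
```

View pics/c9.png

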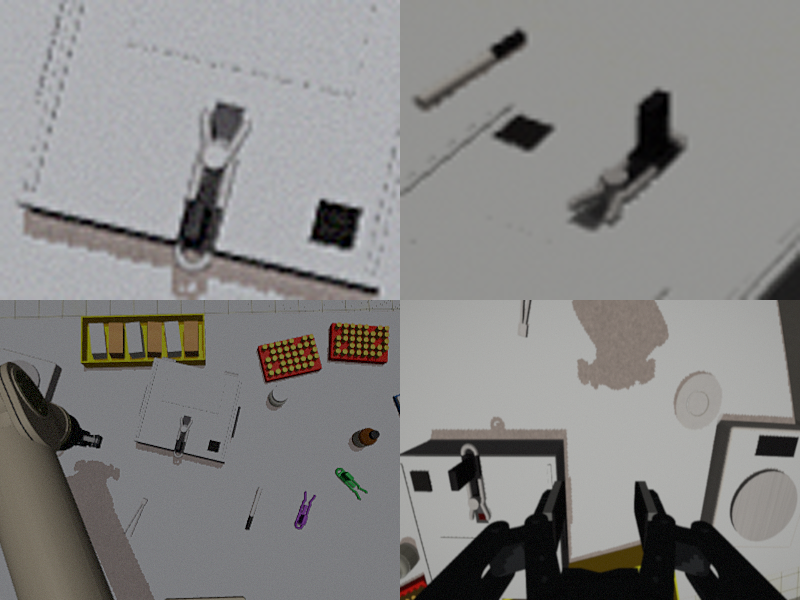

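The composite shows the clip flat on the shut lid, with its legs past the pin head (top crop (213,155), tab at (200,215)). The bystanders are where they were, and the robot is clear.

```bash
python3 -c "
from workcell import manip
print(manip.hand_in())"
```

```text
the job is handed in; nothing more can be done
None
```

The lid is shut, and the black clip lies on it with its legs snapped over the neck of the pin. I let go and handed the job in at 18.75 s of the 72 s.

- **Lid:** I pressed it down at the rubber pad until it hit the hard stop at pad height 0.084 m. The reading there was 10 N.
- **Clip:** I pushed it in along the slot. At 4–5 N of push it pressed about 3 N sideways on the pin, so I shifted it 1.2 mm. The push peaked at about 10 N and fell to 4.7 N as it snapped. I then eased back to about 2 N, lowered the clip onto the lid and released it.
- **Last checks:** The last pictures show the pin head over the clip's seat, with the legs running past it. The lid is flat, the gripper is clear with no contact force, and the other things are in their original places.
- **Disagreements:**
  - The wrist and top cameras differed by about 1.5–3 mm on the pin's sideways position. I settled this by feel.
  - Closing the gripper on the clip pressed its base onto the bench with about 9 N, which did no visible harm.

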